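Clamp the contact printer's bed and hold its pressure plate closed

TASK

Get the contact printer ready for an exposure: first turn its clamp knob clockwise until tight so that the sliding bed is locked where it stands, then pick up the pressure plate by its handle, fit its two holes over the bed's two dowels and press it fully home against the springs. Finish while still holding the plate pressed down flush on the bed: do not let go. Leave the canister, the reel and the bottle as they are.

Things in the scene. Friction and masses are not known exactly. Their poses are not given: they have to be found in the camera images.
- clamp (a joint): Clamp knob of the printer's bed, angle in rad: starts loose between 0 and 0.3, grows as the knob is turned clockwise seen from above, end stop at 1.3; the shoe begins to bite at about 0.7 and the clamp counts as tight above 1.1. It stays where it is left; turning it takes about 0.1 to 0.2 N m. One grasp is enough for the turn.
- clamp_grip (a point): Point on the vertical axis of the black clamp knob, at the height to grip it. The knob has a bar grip 42 mm long, 14 mm thick and 32 mm high, standing on a 44 mm disc; the bar runs along this point's x axis (which turns with the knob), z up. The bar's top is 7 mm above this point, the disc's top 23 mm below it. The point is 87 mm above the work surface and 100 mm from the bed's centre on the bed's -x side. The knob rides on the bed.
- bed (a joint): Position of the sliding bed along its base, m, from -0.06 to 0.06 towards the base's +y; free to slide (about 2.5 N of friction) until the knob is tight, then it holds about 15 N or more. It is to stay where it is (within 15 mm).
- bed_seat (a point): Middle of the top face of the wooden bed (110 x 140 mm, face 55 mm above the work surface), x towards the far side from the knob, y along the sliding direction, z up. Two upright steel dowels of 8 mm diameter with round tips stand on this face at x = 0, y = +54 and -54 mm and rise 20 mm above it. Between them a sprung glass pane, 80 x 80 mm, stands 5 mm above the face.
- glass (a joint): How far the sprung glass pane is pressed down, m: 0 = up (5 mm above the bed's face), 0.005 = flush with the bed's face. It takes about 4 N to start it and 10 N, the plate's weight included, to hold it flush; it springs back when let go.
- plate: Loose aluminium pressure plate 100 mm (x) x 130 mm (y) x 8 mm thick with two holes of 11 mm diameter at x = 0, y = +54 and -54 mm, about 0.2 kg (0.16 to 0.28). Origin: centre of its underside, z up. A wooden bar handle stands upright on its middle: 16 mm thick (x), 50 mm long (y), from 8 to 44 mm above the underside. Starts flat on the work surface. Either way round fits; when home the underside is flush with the bed's face.
- canister: Bystander: matte black canister, 64 mm diameter, 99 mm high, upright; origin at the centre of its underside.
- reel: Bystander: steel spiral film reel, 77 mm diameter, 46 mm high, lying flat; origin at the centre of its underside.
- bottle: Bystander: amber glass bottle with a black screw cap, 60 mm diameter, 160 mm high, upright; origin at the centre of its underside.
Not all that is in view belongs to the job. Of the things shaped like the plate, the aluminium one is meant.

How it is judged:
On the way, in this order (a step that is already met when the one before it is completed fails the run):
1. the clamp knob is turned tight while the pressure plate is still away from the bed (value of joint clamp above 1.1 rad and horizontal distance between plate and bed_seat above 0.08 m), for 0.2 s.
2. the plate sits with both holes over the dowels (horizontal distance between plate and bed_seat below 0.005 m and angle between the y axis of plate and the y axis of bed_seat, either way round below 0.06 rad and z of plate in the frame of bed_seat below 0.012 m), for 0.1 s.
At the end, for the whole second after the job is handed in: Knob above 1.1 rad, bed within 15 mm of its start. Plate on both dowels (within 5 mm and 0.06 rad), underside within 2 mm of the bed's face, level within 0.03 rad, pressing on the bed with over 5 N, the robot still pushing or holding it. Bystanders upright (value of joint clamp above 1.1 rad and distance of bed_seat from where it was at the start of the episode below 0.015 m and horizontal distance between plate and bed_seat below 0.005 m and angle between the y axis of plate and the y axis of bed_seat, either way round below 0.06 rad and z of plate in the frame of bed_seat below 0.002 m and angle between plate's own z axis and vertical below 0.03 rad and value of joint glass above 0.003 m and contact force between plate and bed above 5 N and contact force between any of the fingers, the arm and plate above 2 N and angle between each of canister, reel, bottle's own z axis and vertical below 0.15 rad); the arm keeps its last pose, push and grip.
It fails at once if the canister is shifted by more than 30 mm (distance of canister from where it was at the start of the episode above 0.03 m).
It fails at once if the reel is shifted by more than 30 mm (distance of reel from where it was at the start of the episode above 0.03 m).
It fails at once if the bottle is shifted by more than 30 mm (distance of bottle from where it was at the start of the episode above 0.03 m).
It also fails if it takes over 53 s, if anything falls off the work surface, if the arm or the gripper's body presses on something with over 40 N, if the wrist force passes 120 N, or if a joint passes its speed limit or range.

ROBOT

A 7-joint arm with a two-finger parallel gripper is mounted at the origin on the work surface. World frame = base frame: x ahead of the robot, y to its left, z up, the work surface at z = 0. Lengths are in m, angles in rad, forces in N, time in s.
With the tool pointing down it reaches from about 0.35 to 0.9 m from the base axis. Payload 8.1 kg.
Tool frame: the origin (TCP) lies on the centre line of the jaws, within the pads' length; the fingertips stand arm.tip_extent ahead of it and the grasp point (between the pads) lies 3 mm ahead of it (arm.tip_extent is the distance from the TCP to the fingertips, in m); y points along the fingers, z is the direction in which the jaws open and shut, and the axes are right-handed (so a half turn about y gives the same grasp; the last joint's range is limited). The gripper opens to 92 mm and grips with 3 to 60 N. Pads are 19 mm wide; open, the fingers measure 130 mm over their backs; the gripper's body (75 mm by 190 mm) begins 47 mm behind the grasp point.
Start: joints at [-0.103, 0.434, 0.025, 1.573, -0.012, 1.134, -0.075], TCP at [0.625, -0, 0.249] pointing down, gripper open.
Joint ranges: [-2.62, 2.62], [-0.44, 2.09], [-1.27, 1.32], [0.08, 2.57], [-1.32, 4.46], [0.12, 2], [-2.74, 2.74]. Speed limits (rad/s): [2.22, 2.22, 3.01, 3.01, 3.14, 3.14, 3.14].

INTERFACE

Orientations are given as a rotation vector (axis times angle).
In Python, from cell import observe, get_image, sign_off, boxes_of, place_of, arm gives the robot as it stands.
- The arm moves only by the tool arm_command, never from a script. Its argument "plan" is a list of rows, each a list of 2 entries, a list of its own where there are three numbers: the shift along the tool's x, y, z in m, then the turn, a rotation vector about the tool's x, y, z in degrees. In form: [[[tx, ty, tz], [ax, ay, az]], ...]. A call has 1 to 5 rows; each row is the pose to reach, as a shift and turn from the pose commanded when the call began, along the tool's axes at that moment; what a row does not reach only later rows make up. A row lasts 1/10 s, in which the tool goes at most 50 mm and 8.59 degrees, less where a joint would pass 70% of its speed; a pose out of reach is approached as far as the arm can. A call with a gripper value outside its range is refused whole. "fingers" is the closure, from -1 (fully open) to 1 (shut), set as the call begins (left out, the last holds). The fingers move at their own pace and stop on an object; "squeeze" is the grip in N (left out, the last holds). Time passes only in rows, so rows that repeat a pose let the fingers close. It gives the time, the measured TCP pose, the force and the opening at its end, in the units of the state.
- observe(): the state, without advancing time (a new reading comes with each control period).
- get_image(name): name is "scene" or "side" or "wrist"; returns a dict with "color" (384x512x3 uint8, red, green, blue), "camera_matrix" (3x3 intrinsics, pixels), "distortion" ([k1, k2, p1, p2, k3] as OpenCV has them; the pictures are not rectified), "world_to_cam" (4x4, takes a point from world to camera coordinates); the wrist camera has in their place "mount" (4x4, takes a point from camera to tool coordinates, whose origin is the TCP and whose axes are the tool frame's). Camera axes: x right, y up, looking along -z (the intrinsics and any distortion apply to the point x, -y, -z); pixel columns grow to the right and rows downward; lengths in m; the calibration is good to about 2 mm. A picture is of the moment at which its call begins: read the wrist's pose just before it. There is no depth.
- sign_off(): hands the job in, once; it reports no verdict.
Trained networks look in a picture, given as the dict that the camera call returned (one of the last four; its "shot" number tells which), for a name from the list of things; names that differ only in an ending like _2 or _b are one class to them, and where a whole thing is asked for, a point or a joint stands for the part that bears it (a point fixed in the world has none). Each returns a list of dicts, best first, with "confidence" (0 to 1); they miss things now and then, are a little off and sometimes report something else, mostly with a low value. They report only what shows in the picture. A call takes as long as a camera call. They do not tell look-alikes from the thing itself.
- boxes_of(picture, thing): "point" ([column, row] in pixels, amid what is visible of it).
- place_of(picture, thing): "point" ([column, row] in pixels: a listed point, or the origin of a listed thing).
The state is a dict: "clock": time; "joints": joint angles; "dq": joint speeds; "joint_efforts": joint torques, N m; "position": TCP position; "ee_rot": TCP orientation; "force": force on the tool from outside, world axes, zero at the start; "ft_torque": the same for the moment, N m; "width": opening from 0.0 (shut) to 1.0 (fully open).
Only numpy, scipy, OpenCV 4.12 (cv2) and the standard library are available. Lean on these libraries where they do the work, as an engineer would, in place of code of your own. Each camera call takes 0.05 s, during which the arm holds its last target.

## Working session

There is one attempt and no reset: what is moved stays moved. The work goes in short steps, Python scripts to look and compute and a tool call to move; the robot and the scene stay as the last step left them, time stands still between calls to the robot, and variables do not carry over. Pictures are saved under pics/ and viewed, and the job is handed in when it is done.

Besides the shell and the picture viewer there is one more tool, called after "Call:" as name(argument=value, ...), one argument or row to a line, values as JSON. arm_command: Moves the arm, as the interface text tells. Its arguments: {"type":"object","properties":{"plan":{"type":"array","items":{"type":"array"}},"fingers":{"type":"number"},"squeeze":{"type":"number"}},"required":["plan"]}

```bash
ls; mkdir -p pics; python3 - <<'E'
from cell import *
import cv2
s=observe(); print(s); print(getattr(arm,'tip_extent',None))
for n in ["scene","side","wrist"]:
    p=get_image(n); cv2.imwrite(f"pics/a_{n}.png",p["color"][:,:,::-1])
    print(n,{k:v for k,v in p.items() if k!='color'})
    for t in ["clamp_grip","bed_seat","plate","canister","reel","bottle"]:
        print(t,place_of(p,t))
E
```

```text
pics
{'clock': 0.0, 'joints': array([-0.1025875 ,  0.43517529,  0.02496918,  1.57408945, -0.0116041 ,
        1.13398641, -0.07511818]), 'dq': array([ 0.00043302,  0.00069356,  0.00095191,  0.00027235,  0.00079995,
       -0.00093785, -0.00026442]), 'joint_efforts': array([ 3.89017032e-04, -6.67853522e+01,  9.84863900e-01, -3.14464223e+01,
       -6.05165795e-02,  4.27553023e-02,  1.12382318e-04]), 'position': array([ 6.24530754e-01, -5.79279137e-05,  2.47977477e-01]), 'ee_rot': array([-1.21036018,  1.21032023, -1.20865605]), 'force': array([ 0.18011818, -0.90235004,  0.3821136 ]), 'ft_torque': array([ 0.01082202, -0.02720928, -0.04255533]), 'width': 1.0009345177914417}
0.022
scene {'camera_matrix': array([[413.93593634,   0.        , 255.72563368],
       [  0.        , 413.93593634, 197.89426411],
       [  0.        ,   0.        ,   1.        ]]), 'distortion': array([-0.11375765,  0.        ,  0.        ,  0.        ,  0.        ]), 'world_to_cam': array([[ 3.24010715e-01,  9.46053024e-01, -8.55564587e-04,
        -1.74392470e-01],
       [-8.18541724e-01,  2.80792982e-01,  5.01
[... 1973 characters left out ...]
0.        ,  0.        ,  0.        ,  0.        ]), 'mount': array([[ 9.64367346e-04, -9.69868923e-01, -2.43625412e-01,
        -6.50240371e-02],
       [-3.27372682e-04,  2.43625206e-01, -9.69869399e-01,
        -1.36572852e-01],
       [ 9.99999481e-01,  1.01506668e-03, -8.25643970e-05,
        -7.81929195e-04],
       [ 0.00000000e+00,  0.00000000e+00,  0.00000000e+00,
         1.00000000e+00]]), 'shot': 3}
clamp_grip []
bed_seat [{'point': [219.0, 307.1], 'confidence': 0.7}]
plate [{'point': [10.8, 84.5], 'confidence': 0.55}]
canister [{'point': [355.7, 168.2], 'confidence': 0.77}]
reel [{'point': [360.8, 278.2], 'confidence': 0.72}]
bottle [{'point': [364.5, 58.7], 'confidence': 0.58}]
```

View pics/a_scene.png

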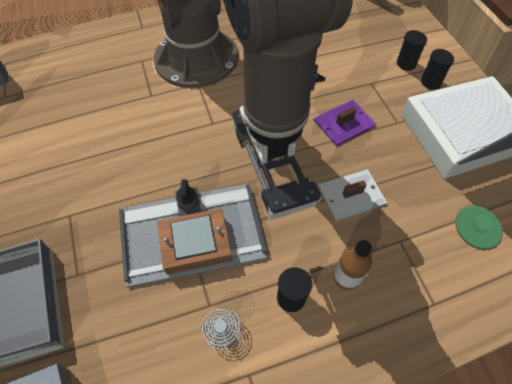

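View pics/a_side.png

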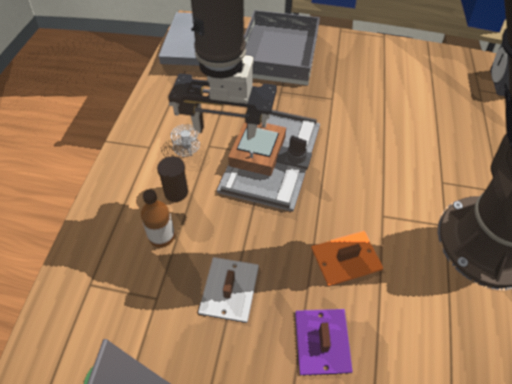

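View pics/a_wrist.png

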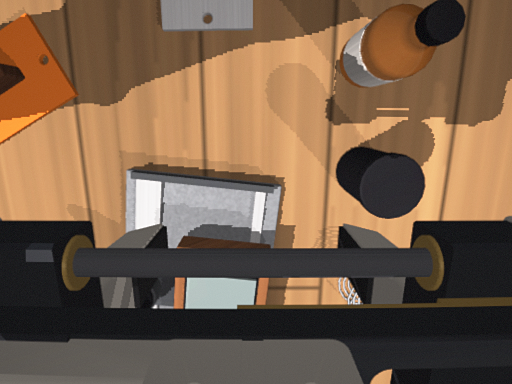

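```bash
cat > h.py <<'E'
import numpy as np, cv2
from scipy.spatial.transform import Rotation as R
from cell import *
def rays(p,px,state=None):
    px=np.array(px,float).reshape(-1,1,2)
    u=cv2.undistortPoints(px,p["camera_matrix"],p["distortion"]).reshape(-1,2)
    d=np.c_[u[:,0],-u[:,1],-np.ones(len(u))]
    if "mount" in p:
        T=np.eye(4);T[:3,:3]=R.from_rotvec(state["ee_rot"]).as_matrix();T[:3,3]=state["position"]
        M=T@p["mount"]
    else: M=np.linalg.inv(p["world_to_cam"])
    return M[:3,3],d@M[:3,:3].T
def onz(p,px,z,state=None):
    o,d=rays(p,px,state); return o+d*((z-o[2])/d[:,2])[:,None]
def proj(p,P,state=None):
    P=np.array(P,float).reshape(-1,3)
    if "mount" in p:
        T=np.eye(4);T[:3,:3]=R.from_rotvec(state["ee_rot"]).as_matrix();T[:3,3]=state["position"]
        W=np.linalg.inv(T@p["mount"])
    else: W=p["world_to_cam"]
    c=P@W[:3,:3].T+W[:3,3]; c=c*[1,-1,-1]
    return cv2.projectPoints(c,np.zeros(3),np.zeros(3),p["camera_matrix"],p["distortion"])[0].reshape(-1,2)
def crop(p,name,x0,y0,w,h,s):
    c=p["color"][y0:y0+h,x0:x0+w,::-1]
    cv2.imwrite(name,cv2.resize(c,None,fx=s,fy=s,interpolation=cv2.INTER_CUBIC))
E
python3 - <<'E'
from h import *
s=get_image("scene"); d=get_image("side")
import pickle; pickle.dump((s,d),open("sd.pkl","wb"))
crop(s,"pics/b1.png",110,170,160,120,5); crop(s,"pics/b2.png",300,160,100,70,8)
crop(d,"pics/b3.png",210,100,120,110,5); crop(d,"pics/b4.png",190,250,80,75,8)
E
```

```text
(no output)
```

View pics/b1.png

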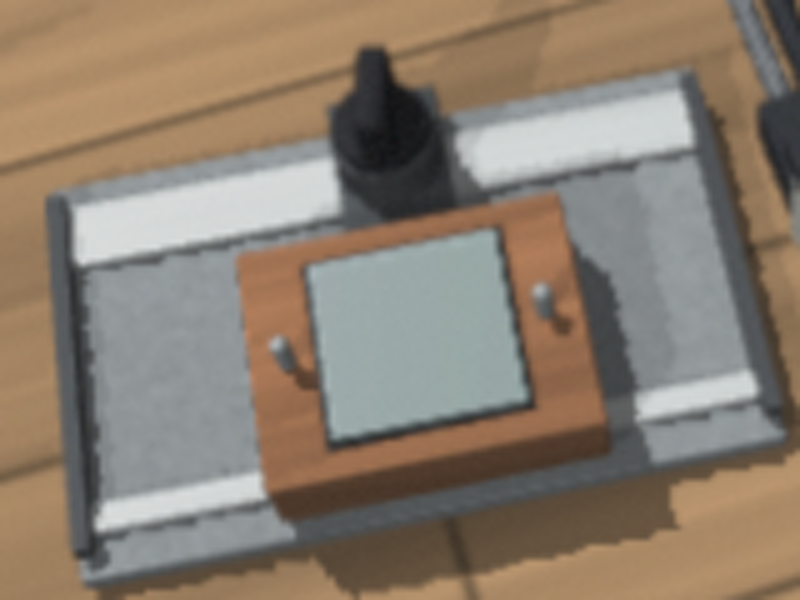

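View pics/b2.png

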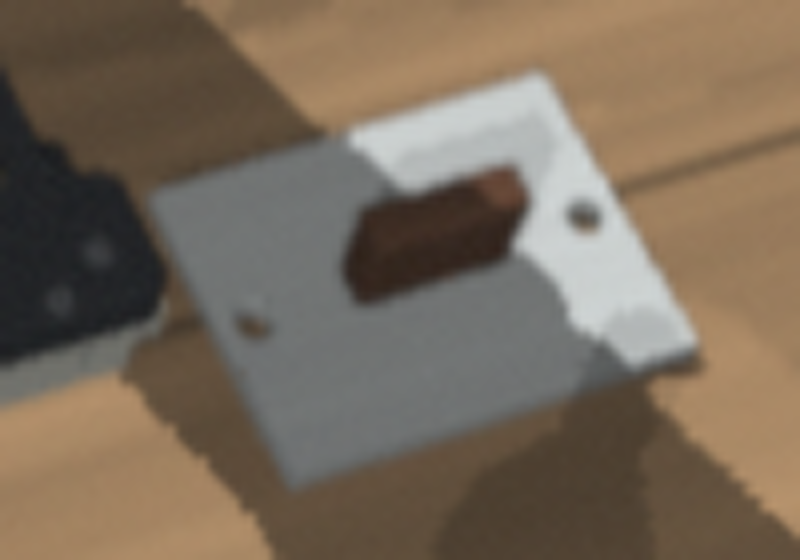

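View pics/b3.png

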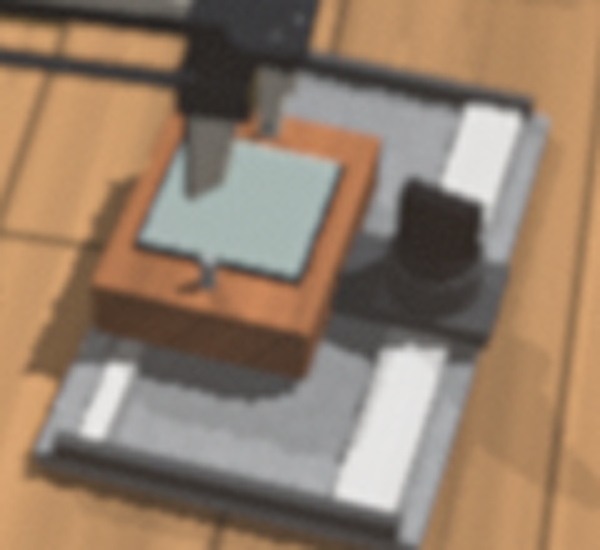

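View pics/b4.png

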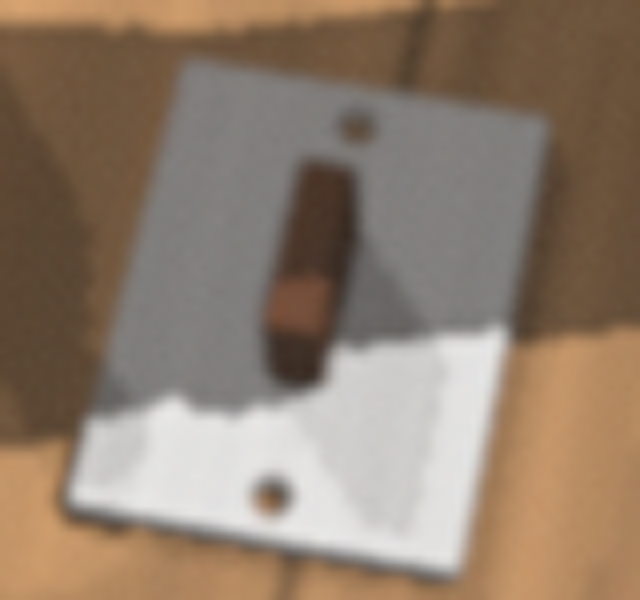

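```bash
cat > f.py <<'E'
from h import *
import pickle
from scipy.optimize import least_squares
s,d=pickle.load(open("sd.pkl","rb"))
def cv(L,x0,y0,k): return [(x0+(X+.5)/k-.5,y0+(Y+.5)/k-.5) for X,Y in L]
def fit(obs,g0):
    def res(q,raw=False):
        c,sn=np.cos(q[2]),np.sin(q[2]); out=[]
        for p,px,P in obs:
            P=np.array(P,float); W=np.c_[q[0]+c*P[:,0]-sn*P[:,1],q[1]+sn*P[:,0]+c*P[:,1],P[:,2]]
            out.append((proj(p,W)-np.array(px)))
        return out if raw else np.concatenate(out).ravel()
    r=least_squares(res,g0,loss='soft_l1'); print(r.x,r.cost)
    for o in res(r.x,True): print(o.round(1).tolist())
    # per camera
    return r.x
z=.060
bs=[(-.04,-.04,z),(-.04,.04,z),(.04,.04,z),(.04,-.04,z),(-.055,-.07,.055),(-.055,.07,.055),(.055,.07,.055)]
bspx=cv([(305,265),(498,228),(532,405),(330,448),(238,257),(560,196),(607,433)],110,170,5)
bd=[(-.04,-.04,z),(-.04,.04,z),(.04,.04,z),(-.055,-.07,.055),(-.055,.07,.055),(.055,.07,.055)]
bdpx=cv([(342,165),(298,277),(138,243),(380,136),(318,335),(95,290)],210,100,5)
print("bed");q=fit([(s,bspx,bs),(d,bdpx,bd)],[.6,-.1,.1]); fit([(s,bspx,bs)],[.6,-.1,.1]); fit([(d,bdpx,bd)],[.6,-.1,.1])
z=.008
ps=[(-.05,-.065,z),(-.05,.065,z),(.05,.065,z),(.05,-.065,z),(0,-.054,z),(0,.054,z)]
pspx=cv([(150,190),(545,70),(698,350),(293,488),(252,324),(582,215)],300,160,8)
pdpx=cv([(550,118),(462,578),(66,508),(187,62),(357,128),(272,495)],190,250,8)
print("plate");q=fit([(s,pspx,ps),(d,pdpx,ps)],[.6,.2,.1]);fit([(s,pspx,ps)],[.6,.2,.1]);fit([(d,pdpx,ps)],[.6,.2,.1])
E
python3 f.py
```

```text
bed
[ 0.58527215 -0.15178956 -0.10550163] 10.00646558674888
[[0.7, 0.1], [-0.3, -0.0], [-0.3, -1.0], [0.7, -1.5], [-0.4, -0.6], [0.2, -1.3], [0.9, -2.0]]
[[-0.8, -1.2], [-0.6, -0.9], [-0.3, -1.3], [0.3, -0.7], [-2.0, -0.7], [-1.4, -1.9]]
[ 0.5870895  -0.15289053 -0.11811449] 1.8249060474805046
[[0.6, 0.7], [-0.2, 1.0], [-0.8, 0.2], [0.1, -0.7], [-0.4, -0.2], [0.4, -0.2], [0.4, -0.5]]
[ 0.58318525 -0.1481666  -0.0781172 ] 0.7713272344666797
[[-0.5, -0.4], [0.5, 0.1], [0.6, 0.3], [0.3, -0.2], [-0.5, 0.3], [-0.4, -0.1]]
plate
[0.57364642 0.22668431 0.00852092] 4.2559156318538935
[[0.5, 0.1], [0.1, 0.0], [0.7, -1.0], [0.5, -1.4], [0.8, -0.6], [1.0, -0.2]]
[[-0.0, -0.3], [-0.4, -1.2], [0.4, -1.1], [-0.1, -0.7], [0.2, -0.8], [0.0, -0.2]]
[0.57443891 0.22475778 0.00582596] 0.965494436517333
[[-0.1, 0.5], [-0.4, 0.5], [0.1, -0.4], [-0.2, -0.9], [0.2, -0.1], [0.5, 0.3]]
[0.57331477 0.22831479 0.01095947] 0.5279589481101621
[[-0.1, 0.3], [-0.3, -0.5], [0.4, -0.3], [-0.2, -0.0], [0.1, -0.1], [0.0, 0.6]]
```

```bash
python3 - <<'E'
from h import *
import pickle
s,d=pickle.load(open("sd.pkl","rb"))
st=observe(); print(R.from_rotvec(st["ee_rot"]).as_matrix().round(3),st["clock"])
for n,a,b in [("bottle",(345,276.2),None),("canister",(291.5,304.3),None),("reel",(219,330.7),None)]:
    print(n,onz(s,[a],0))
print(proj(s,[[.4857,-.1413,.094]]),proj(d,[[.4857,-.1413,.094]]))
E
```

```text
[[-0.  0.  1.]
 [-1. -0. -0.]
 [ 0. -1.  0.]] 1.15
bottle [[0.7501885  0.12607949 0.        ]]
canister [[ 0.76881837 -0.00216813  0.        ]]
reel [[ 0.77219487 -0.15680325  0.        ]]
[[183.74974766 186.59869372]] [[297.82621128 138.10806193]]
```

Call:
arm_command(
  plan=[
    [[0.035,0.012,-0.035],[0,0,0]],
    [[0.07,0.024,-0.07],[0,0,0]],
    [[0.105,0.036,-0.105],[0,0,0]],
    [[0.141,0.048,-0.139],[0,0,0]],
    [[0.141,0.048,-0.139],[0,0,0]],
  ],
  fingers=-1,
)

```text
clock: 1.65
position: [0.4806, -0.1461, 0.1996]
ee_rot: [-1.21, 1.217, -1.214]
force: [0.4, -0.0, 1.2]
width: 0.998
```

```bash
python3 - <<'E'
from h import *
import pickle
st=observe(); p=get_image("wrist"); pickle.dump((st,p),open("w1.pkl","wb"))
print(st["position"],st["dq"].round(3),st["clock"])
cv2.imwrite("pics/c1.png",cv2.resize(p["color"][:,:,::-1],(768,576)))
print(place_of(p,"clamp_grip"),place_of(p,"bed_seat"))
E
```

```text
[ 0.48062869 -0.14607928  0.19956722] [ 0.     0.008 -0.056 -0.041 -0.027 -0.016 -0.007] 1.65
[{'point': [256.8, 193.3], 'confidence': 0.72}] [{'point': [367.5, 196.2], 'confidence': 0.83}]
```

View pics/c1.png

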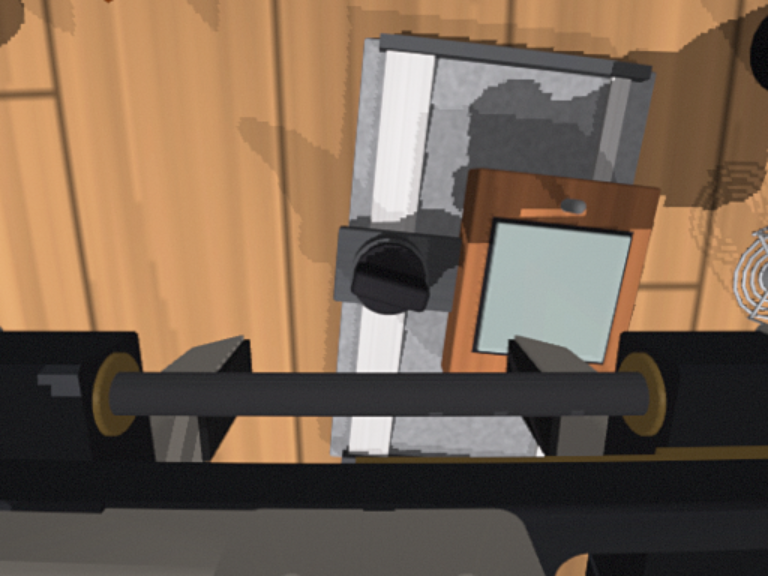

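```bash
python3 - <<'E'
from h import *
import pickle
st,p=pickle.load(open("w1.pkl","rb"))
print(onz(p,[(256.8,193.3)],.087,st), onz(p,[(367.5,196.2)],.055,st))
q=np.array([(493,218),(632,236),(603,363),(473,351)])/1.5
c=onz(p,q,.060,st); print(c, c.mean(0))
e=c[1]-c[0];print(np.arctan2(e[1],e[0])); e=c[0]-c[3]; print(np.arctan2(-e[0],e[1])); e=c[1]-c[2]; print(np.arctan2(-e[0],e[1]))
cv2.imwrite("pics/c2.png",cv2.resize(np.clip(p["color"][140:225,210:320,::-1].astype(float)*2.5,0,255).astype(np.uint8),None,fx=7,fy=7,interpolation=cv2.INTER_CUBIC))
E
```

```text
[[ 0.483093   -0.14102443  0.087     ]] [[ 0.5860811  -0.15229635  0.055     ]]
[[ 0.54637951 -0.10488418  0.06      ]
 [ 0.62973099 -0.11575596  0.06      ]
 [ 0.62109185 -0.19618299  0.06      ]
 [ 0.53802541 -0.187232    0.06      ]] [ 0.58380694 -0.15101378  0.06      ]
-0.1297008141102984
-0.10110305397489412
-0.10700557452389856
```

View pics/c2.png

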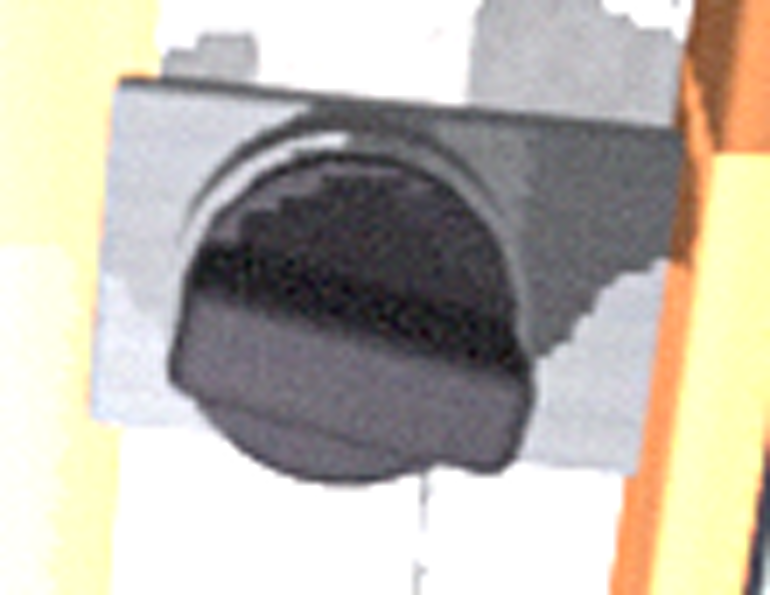

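```bash
python3 - <<'E'
from h import *
import pickle
st,p=pickle.load(open("w1.pkl","rb"))
f=lambda L:[(210+(X+.5)/7-.5,140+(Y+.5)/7-.5) for X,Y in L]
c=onz(p,f([(195,290),(530,375),(505,470),(178,382)]),.094,st); print(c,c.mean(0))
for a,b in [(0,1),(3,2)]:
  e=c[b]-c[a]; print(np.arctan2(e[1],e[0]),np.linalg.norm(e))
st=observe();print(st["position"],st["ee_rot"])
E
```

```text
[[ 0.46784098 -0.12925777  0.094     ]
 [ 0.50566093 -0.13937619  0.094     ]
 [ 0.50298509 -0.15056722  0.094     ]
 [ 0.46569389 -0.13988927  0.094     ]] [ 0.48554522 -0.13977261  0.094     ]
-0.2614193308070033 0.039150116900650525
-0.2788779124902674 0.03878985128843564
[ 0.48650018 -0.14090141  0.20113326] [-1.20792802  1.20911402 -1.21008011]
```

Call:
arm_command(
  plan=[
    [[0,0,0],[0,-8.3,0]],
    [[0,0,0],[0,-16.6,0]],
    [[0,0,-0.001],[0,-24.9,0]],
    [[0,0,-0.001],[0,-33.2,0]],
    [[0,0,-0.001],[0,-41.5,0]],
  ],
)

```text
clock: 2.3
position: [0.4867, -0.1393, 0.2011]
ee_rot: [-1.469, 0.653, -0.655]
force: [0.3, -0.1, -0.1]
width: 1.004
```

Call:
arm_command(
  plan=[
    [[0,0.01,0],[0,-8.3,0]],
    [[0,0.02,0],[0,-16.5,0]],
    [[0,0.03,0],[0,-24.8,0]],
    [[0,0.04,0],[0,-33,0]],
    [[0,0.04,0],[0,-33,0]],
  ],
)

```text
clock: 2.8
position: [0.4858, -0.1395, 0.16]
ee_rot: [-1.56, 0.21, -0.208]
force: [-0.8, -0.9, 0.1]
width: 0.998
```

```bash
python3 - <<'E'
from h import *
import pickle
st=observe(); p=get_image("wrist"); pickle.dump((st,p),open("w2.pkl","wb"))
print(st["position"],st["clock"],st["joints"].round(2)); print(R.from_rotvec(st["ee_rot"]).as_matrix().round(3))
cv2.imwrite("pics/d1.png",cv2.resize(np.clip(p["color"][:,:,::-1]*1.5,0,255).astype(np.uint8),(768,576)))
print(place_of(p,"clamp_grip"),place_of(p,"bed_seat"))
E
```

```text
[ 0.4857998  -0.13948752  0.15997445] 2.8 [ 0.34  0.35 -0.21  1.96  0.09  0.84  1.38]
[[ 0.965 -0.001  0.263]
 [-0.263  0.001  0.965]
 [-0.001 -1.     0.001]]
[{'point': [250.4, 213.5], 'confidence': 0.91}] [{'point': [271.7, 313.7], 'confidence': 0.91}]
```

View pics/d1.png

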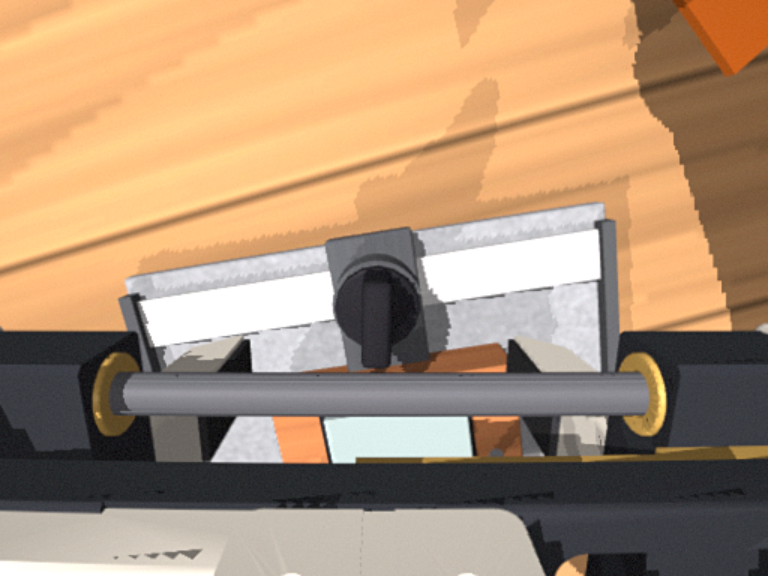

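Call:
arm_command(
  plan=[
    [[0,0.025,-0.0005],[0,0,0]],
    [[0,0.045,-0.0005],[0,0,0]],
    [[0,0.06,-0.0005],[0,0,0]],
    [[0,0.068,-0.0005],[0,0,0]],
    [[0,0.069,-0.0005],[0,0,0]],
  ],
)

```text
clock: 3.45
position: [0.4849, -0.1412, 0.0915]
ee_rot: [-1.56, 0.214, -0.213]
force: [-0.7, -0.9, -0.1]
width: 1.002
```

Call:
arm_command(
  plan=[
    [[0,0,0],[0,0,0]],
    [[0,0,0],[0,0,0]],
    [[0,0,0],[0,0,0]],
    [[0,0,0],[0,0,0]],
    [[0,0,0],[0,0,0]],
  ],
  fingers=1,
  squeeze=25,
)

```text
clock: 3.95
position: [0.485, -0.1416, 0.092]
ee_rot: [-1.56, 0.212, -0.213]
force: [-0.4, -0.5, 0.6]
width: 0.615
```

Call:
arm_command(
  plan=[
    [[0,0,0],[0,0,0]],
    [[0,0,0],[0,0,0]],
    [[0,0,0],[0,0,0]],
    [[0,0,0],[0,0,0]],
    [[0,0,0],[0,0,0]],
  ],
)

```text
clock: 4.45
position: [0.4849, -0.1415, 0.0917]
ee_rot: [-1.56, 0.212, -0.212]
force: [0.8, 3.5, 0.7]
width: 0.179
```

Call:
arm_command(
  plan=[
    [[0,0,0],[0,0,0]],
    [[0,0,0],[0,0,0]],
    [[0,0,0],[0,0,0]],
  ],
)

```text
clock: 4.75
position: [0.485, -0.1413, 0.0917]
ee_rot: [-1.56, 0.212, -0.213]
force: [1.9, 1.0, -1.2]
width: 0.151
```

Call:
arm_command(
  plan=[
    [[0,0,0],[0,7,0]],
    [[0,0,0],[0,14,0]],
    [[0,0,0],[0,21,0]],
    [[0,0,0],[0,28,0]],
    [[0,0,0],[0,35,0]],
  ],
  squeeze=40,
)

```text
clock: 5.25
position: [0.4853, -0.141, 0.0918]
ee_rot: [-1.457, 0.691, -0.692]
force: [2.2, 2.1, -2.7]
width: 0.148
```

```bash
python3 -c "
from h import *
s=observe();print(s['position'],s['force'],s['ft_torque'],R.from_rotvec(s['ee_rot']).as_matrix()[:,2].round(3))"
```

```text
[ 0.48529772 -0.14100439  0.09176436] [ 2.15349539  2.05832303 -2.66281691] [ 0.55512001 -0.50433377  0.06119218] [0.774 0.633 0.001]
```

Call:
arm_command(
  plan=[
    [[0,0,0],[0,7,0]],
    [[0,0,0],[0,14,0]],
    [[0,0,0],[0,21,0]],
    [[0,0,0],[0,26,0]],
    [[0,0,0],[0,28,0]],
  ],
)

```text
clock: 5.75
position: [0.4857, -0.1409, 0.0918]
ee_rot: [-1.296, 1.06, -1.062]
force: [3.9, 2.7, -3.5]
width: 0.148
```

```bash
python3 -c "
from h import *
s=observe();print(s['position'],s['force'],s['ft_torque'],R.from_rotvec(s['ee_rot']).as_matrix()[:,2].round(3))"
```

```text
[ 0.48568719 -0.14087223  0.091822  ] [ 3.85597273  2.67332381 -3.48909887] [ 0.61694045 -0.88349528  0.16713574] [0.98  0.198 0.001]
```

Call:
arm_command(
  plan=[
    [[0,0,0],[0,2,0]],
    [[0,0,0],[0,4,0]],
    [[0,0,0],[0,4,0]],
  ],
)

```text
clock: 6.05
position: [0.4857, -0.1409, 0.0918]
ee_rot: [-1.268, 1.11, -1.111]
force: [4.8, 2.2, -3.3]
width: 0.15
```

```bash
python3 -c "
from h import *
s=observe();print(s['position'],s['force'],s['ft_torque'],R.from_rotvec(s['ee_rot']).as_matrix()[:,2].round(3))"
```

```text
[ 0.48573774 -0.14088534  0.09184657] [ 4.7587042   2.22289162 -3.34605434] [ 0.68183559 -0.95391891  0.72404262] [0.991 0.133 0.001]
```

Call:
arm_command(
  plan=[
    [[0,0,0],[0,2,0]],
    [[0,0,0],[0,0,0]],
    [[0,0,0],[0,0,0]],
    [[0,0,0],[0,0,0]],
    [[0,0,0],[0,0,0]],
  ],
  fingers=-0.2,
)

```text
clock: 6.55
position: [0.4847, -0.1417, 0.0917]
ee_rot: [-1.268, 1.113, -1.112]
force: [0.5, 0.8, -0.6]
width: 0.535
```

Call:
arm_command(
  plan=[
    [[0,-0.03,0],[0,0,0]],
    [[0,-0.07,0],[0,0,0]],
    [[0,-0.11,0],[0,0,0]],
    [[0,-0.13,0],[0,0,0]],
    [[0,-0.13,0],[0,0,0]],
  ],
)

```text
clock: 7.05
position: [0.4865, -0.142, 0.2248]
ee_rot: [-1.265, 1.108, -1.116]
force: [0.3, 0.1, -0.9]
width: 0.604
```

```bash
python3 - <<'E'
from h import *
import pickle
st=observe(); p=get_image("wrist"); s=get_image("scene"); pickle.dump((st,p,s),open("w3.pkl","wb"))
print(st["position"],st["force"],st["ft_torque"],st["clock"],st["joints"].round(2)); print(R.from_rotvec(st["ee_rot"]).as_matrix().round(3))
cv2.imwrite("pics/e1.png",cv2.resize(np.clip(p["color"][:,:,::-1]*1.5,0,255).astype(np.uint8),(768,576)))
print(place_of(p,"clamp_grip"),place_of(p,"bed_seat"))
E
```

```text
[ 0.48646785 -0.14202268  0.22482444] [ 0.3150468   0.05808895 -0.88025298] [ 0.07397325  0.04507106 -0.00825944] 7.05 [ 0.05  0.26  0.16  1.9  -0.05  0.97  0.36]
[[ 0.13   0.006  0.991]
 [-0.991 -0.001  0.13 ]
 [ 0.002 -1.     0.005]]
[{'point': [251.5, 191.7], 'confidence': 0.78}] [{'point': [345.0, 207.0], 'confidence': 0.74}]
```

View pics/e1.png

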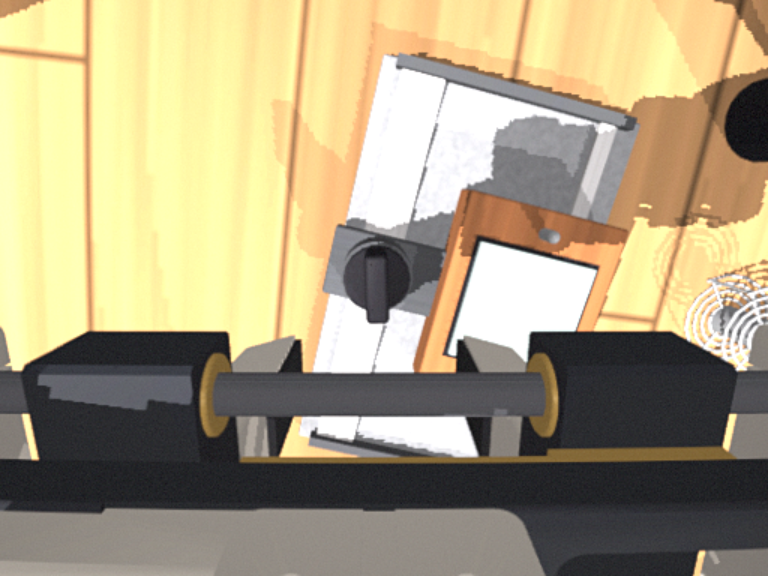

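Call:
arm_command(
  plan=[
    [[0.03,0,0.03],[0,5,0]],
    [[0.06,0,0.06],[0,10,0]],
    [[0.084,0,0.082],[0,13.5,0]],
    [[0.084,0,0.082],[0,13.5,0]],
    [[0.084,0,0.082],[0,13.5,0]],
  ],
  fingers=-1,
)

```text
clock: 7.75
position: [0.5764, -0.2141, 0.2197]
ee_rot: [-1.16, 1.289, -1.284]
force: [0.4, 0.4, -0.5]
width: 0.974
```

```bash
python3 - <<'E'
from h import *
import pickle
st=observe(); p=get_image("wrist"); pickle.dump((st,p),open("w4.pkl","wb"))
print(st["position"],st["dq"].round(3),st["clock"]); print(R.from_rotvec(st["ee_rot"]).as_matrix().round(4))
crop(p,"pics/f1.png",160,30,190,190,4)
E
```

```text
[ 0.57639807 -0.21413258  0.2197421 ] [-0.011 -0.032 -0.014  0.027  0.001  0.002  0.003] 7.75
[[-1.047e-01 -3.400e-03  9.945e-01]
 [-9.945e-01  5.000e-04 -1.047e-01]
 [-2.000e-04 -1.000e+00 -3.400e-03]]
```

View pics/f1.png

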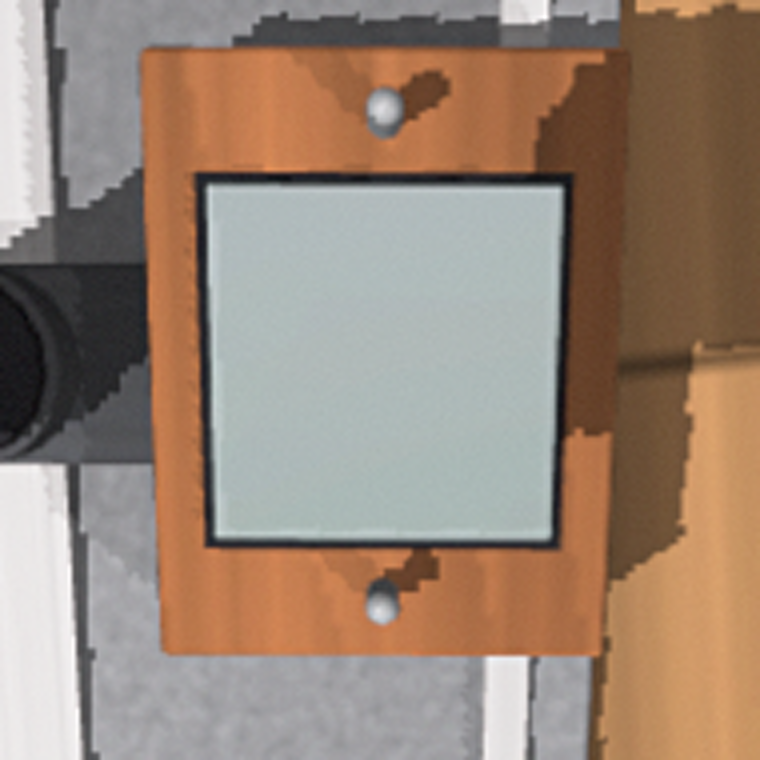

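```bash
cat > g.py <<'E'
from h import *
from scipy.optimize import least_squares
def cv(L,x0,y0,k): return [(x0+(X+.5)/k-.5,y0+(Y+.5)/k-.5) for X,Y in L]
def fitw(p,st,px,P,g0,dz=False):
    P=np.array(P,float); px=np.array(px)
    def res(q):
        c,sn=np.cos(q[2]),np.sin(q[2])
        W=np.c_[q[0]+c*P[:,0]-sn*P[:,1],q[1]+sn*P[:,0]+c*P[:,1],P[:,2]+(q[3] if dz else 0)]
        return (proj(p,W,st)-px).ravel()
    r=least_squares(res,g0,loss='soft_l1'); print(r.x.round(5)); print(res(r.x).reshape(-1,2).round(1).tolist()); return r.x
E
python3 - <<'E'
from g import *
import pickle
st,p=pickle.load(open("w4.pkl","rb"))
px=cv([(142,49),(630,53),(600,655),(164,652),(206,184),(565,184),(553,538),(215,540),(384,104),(382,603)],160,30,4)
P=[(-.055,.07,.055),(.055,.07,.055),(.055,-.07,.055),(-.055,-.07,.055),(-.04,.04,.06),(.04,.04,.06),(.04,-.04,.06),(-.04,-.04,.06),(0,.054,.074),(0,-.054,.074)]
fitw(p,st,px,P,[.585,-.15,-.1]); fitw(p,st,px,P,[.585,-.15,-.1,0],True)
E
```

```text
[ 0.58475 -0.1525  -0.10796]
[[-1.0, -1.1], [0.6, -1.8], [1.2, 0.6], [-0.9, 1.1], [-0.0, -0.2], [-0.3, -0.0], [-0.4, 0.4], [0.0, -0.3], [0.4, 0.1], [0.3, 1.4]]
[ 0.58475 -0.15244 -0.10934 -0.00315]
[[-0.2, -0.4], [0.0, -1.0], [0.5, -0.1], [-0.5, 0.2], [0.5, 0.1], [-0.7, 0.5], [-0.9, -0.1], [0.4, -0.9], [0.5, 0.7], [0.2, 0.6]]
```

Call:
arm_command(
  plan=[
    [[-0.035,0,-0.004],[0,-1,0]],
    [[-0.08,0,-0.008],[0,-2,0]],
    [[-0.125,0,-0.013],[0,-3,0]],
    [[-0.17,0,-0.018],[0,-4,0]],
    [[-0.215,0,-0.023],[0,-5,0]],
  ],
)

```text
clock: 8.3
position: [0.5751, 0.0046, 0.2216]
ee_rot: [-1.202, 1.221, -1.22]
force: [0.6, 0.2, 1.2]
width: 1.001
```

Call:
arm_command(
  plan=[
    [[-0.04,0,0],[0,-1.5,0]],
    [[-0.08,0,0],[0,-1.5,0]],
    [[-0.12,0,0],[0,-1.5,0]],
    [[-0.15,0,0],[0,-1.5,0]],
    [[-0.16,0,0],[0,-1.5,0]],
  ],
)

```text
clock: 8.8
position: [0.5774, 0.1671, 0.2214]
ee_rot: [-1.216, 1.2, -1.196]
force: [-0.5, 0.7, 0.0]
width: 0.999
```

Call:
arm_command(
  plan=[
    [[0,0,0],[0,0,0]],
    [[0,0,0],[0,0,0]],
  ],
)

```text
clock: 9.0
position: [0.5791, 0.1606, 0.2216]
ee_rot: [-1.214, 1.203, -1.204]
force: [0.0, -1.1, 0.2]
width: 1.002
```

```bash
python3 - <<'E'
from h import *
import pickle
st=observe(); p=get_image("wrist"); pickle.dump((st,p),open("w5.pkl","wb"))
print(st["position"],st["dq"].round(3),st["clock"]); print(R.from_rotvec(st["ee_rot"]).as_matrix().round(4))
crop(p,"pics/g1.png",140,20,230,190,3)
E
```

```text
[0.57908934 0.16059346 0.22163684] [ 0.02  -0.001  0.015 -0.    -0.001  0.001 -0.001] 9.0
[[ 8.0e-03 -4.0e-04  1.0e+00]
 [-1.0e+00 -1.1e-03  8.0e-03]
 [ 1.1e-03 -1.0e+00 -4.0e-04]]
```

View pics/g1.png

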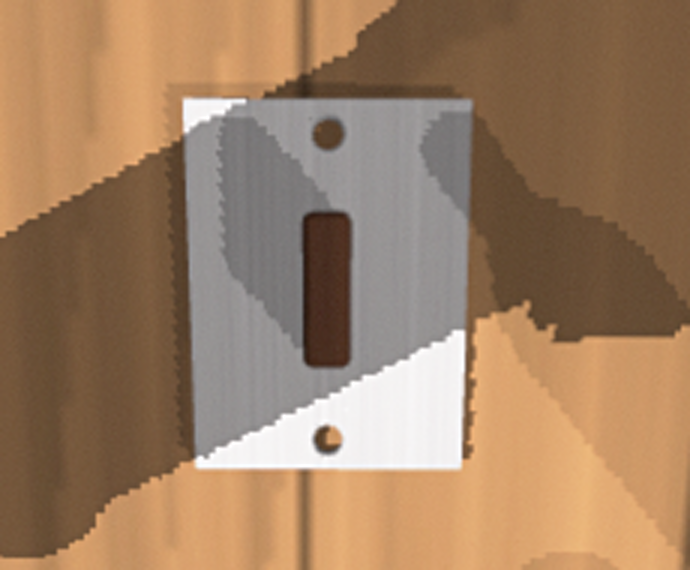

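```bash
python3 - <<'E'
from g import *
import pickle
st,p=pickle.load(open("w5.pkl","rb"))
px=cv([(182,98),(473,98),(462,469),(196,469),(328,134),(328,439)],140,20,3)
z=.008
P=[(-.05,.065,z),(.05,.065,z),(.05,-.065,z),(-.05,-.065,z),(0,.054,z),(0,-.054,z)]
fitw(p,st,px,P,[.575,.225,0]); fitw(p,st,px,P,[.575,.225,0,0],True)
px=cv([(302,212),(352,212),(350,367),(305,367)],140,20,3); z=.044
fitw(p,st,px,[(-.008,.025,z),(.008,.025,z),(.008,-.025,z),(-.008,-.025,z)],[.575,.225,0])
print(observe()["position"],observe()["clock"])
E
```

```text
[0.5743  0.22685 0.00746]
[[0.5, 0.5], [-0.4, 0.4], [-0.4, -0.3], [0.1, -0.3], [-0.1, -0.5], [0.2, 0.1]]
[0.57431 0.22682 0.00751 0.00158]
[[0.3, 0.2], [-0.2, 0.1], [-0.2, -0.0], [-0.0, 0.0], [-0.1, -0.7], [0.2, 0.3]]
[0.57436 0.22677 0.00772]
[[-0.0, -0.5], [0.0, -0.5], [0.6, 0.6], [-0.6, 0.6]]
[0.57936137 0.15998961 0.2216983 ] 9.05
```

Call:
arm_command(
  plan=[
    [[-0.035,0.02,-0.003],[0,0,0]],
    [[-0.067,0.05,-0.005],[0,0,0]],
    [[-0.067,0.08,-0.005],[0,0,0]],
    [[-0.067,0.11,-0.005],[0,0,0]],
    [[-0.067,0.12,-0.005],[0,0,0]],
  ],
)

```text
clock: 9.55
position: [0.5726, 0.2264, 0.099]
ee_rot: [-1.217, 1.206, -1.205]
force: [-0.4, -0.8, -0.5]
width: 1.003
```

Call:
arm_command(
  plan=[
    [[0,0,0],[0,0,0]],
    [[0,0,0],[0,0,0]],
  ],
)

```text
clock: 9.75
position: [0.575, 0.2283, 0.103]
ee_rot: [-1.211, 1.203, -1.204]
force: [-0.0, -0.2, 0.8]
width: 0.997
```

```bash
python3 -c "
from h import *
for i in range(3):
  s=observe();print(s['position'],s['clock'],R.from_rotvec(s['ee_rot']).as_matrix()[:,2].round(4))"
```

```text
[0.57498785 0.2282633  0.1030245 ] 9.75 [1.     0.0071 0.0015]
[0.57498785 0.2282633  0.1030245 ] 9.75 [1.     0.0071 0.0015]
[0.57498785 0.2282633  0.1030245 ] 9.75 [1.     0.0071 0.0015]
```

Call:
arm_command(
  plan=[
    [[0.001,0.025,-0.0005],[0,0,0]],
    [[0.001,0.045,-0.0005],[0,0,0]],
    [[0.001,0.06,-0.0005],[0,0,0]],
    [[0.001,0.067,-0.0005],[0,0,0]],
    [[0.001,0.069,-0.0005],[0,0,0]],
  ],
)

```text
clock: 10.25
position: [0.5737, 0.228, 0.0328]
ee_rot: [-1.213, 1.203, -1.203]
force: [-0.6, -0.8, -0.5]
width: 1.001
```

Call:
arm_command(
  plan=[
    [[0,0,0],[0,0,0]],
    [[0,0,0],[0,0,0]],
    [[0,0,0],[0,0,0]],
    [[0,0,0],[0,0,0]],
    [[0,0,0],[0,0,0]],
  ],
  fingers=1,
  squeeze=40,
)

```text
clock: 10.75
position: [0.5736, 0.2282, 0.033]
ee_rot: [-1.213, 1.203, -1.203]
force: [0.7, -0.7, -0.6]
width: 0.614
```

Call:
arm_command(
  plan=[
    [[0,0,0],[0,0,0]],
    [[0,0,0],[0,0,0]],
    [[0,0,0],[0,0,0]],
    [[0,0,0],[0,0,0]],
    [[0,0,0],[0,0,0]],
  ],
)

```text
clock: 11.25
position: [0.5736, 0.228, 0.0327]
ee_rot: [-1.213, 1.203, -1.203]
force: [0.6, 0.2, -0.6]
width: 0.178
```

Call:
arm_command(
  plan=[
    [[0,0,0],[0,0,0]],
    [[0,0,0],[0,0,0]],
  ],
)

```text
clock: 11.45
position: [0.5736, 0.2281, 0.0327]
ee_rot: [-1.213, 1.203, -1.203]
force: [0.8, -0.4, 0.2]
width: 0.171
```

```bash
python3 -c "
from h import *
s=observe();print(s['position'],s['clock'],s['force'],s['ft_torque'],R.from_rotvec(s['ee_rot']).as_matrix().round(4))"
```

```text
[0.57357504 0.2280814  0.03273809] 11.45 [ 0.76503902 -0.41588934  0.19601887] [-0.02050817 -0.1181453  -0.01025021] [[ 8.6e-03  2.0e-04  1.0e+00]
 [-1.0e+00  0.0e+00  8.6e-03]
 [-0.0e+00 -1.0e+00  2.0e-04]]
```

Call:
arm_command(
  plan=[
    [[0,-0.02,0],[0,0,0]],
    [[0,-0.05,0],[0,0,0]],
    [[0,-0.09,0],[0,0,0]],
    [[0,-0.13,0],[0,0,0]],
    [[0,-0.165,0],[0,0,0]],
  ],
)

```text
clock: 11.95
position: [0.5732, 0.2279, 0.1995]
ee_rot: [-1.213, 1.203, -1.203]
force: [0.9, 0.5, -1.9]
width: 0.174
```

Call:
arm_command(
  plan=[
    [[0.04,0,0],[0,1.5,0]],
    [[0.08,0,0],[0,3,0]],
    [[0.12,0,0],[0,4.5,0]],
    [[0.16,0,0],[0,6.7,0]],
    [[0.2,0,0.0],[0,6.7,0]],
  ],
)

```text
clock: 12.45
position: [0.5746, 0.0265, 0.1975]
ee_rot: [-1.156, 1.29, -1.289]
force: [1.1, 1.0, -2.2]
width: 0.174
```

```bash
python3 - <<'E'
from h import *
import pickle
st=observe(); p=get_image("wrist"); pickle.dump((st,p),open("w6.pkl","wb"))
print(st["position"],st["force"],st["ft_torque"],st["clock"]); M=R.from_rotvec(st["ee_rot"]).as_matrix();print(M.round(4))
print(M.T@(np.array([.5849,-.1512,.13])-st["position"]))
cv2.imwrite("pics/h1.png",cv2.resize(p["color"][:,:,::-1],(768,576)))
E
```

```text
[0.57458557 0.02653948 0.19752583] [ 1.06699981  1.02849236 -2.21529558] [ 0.01843488 -0.05394931 -0.04472325] 12.45
[[-1.093e-01 -6.000e-04  9.940e-01]
 [-9.940e-01 -0.000e+00 -1.093e-01]
 [ 1.000e-04 -1.000e+00 -6.000e-04]]
[0.17554087 0.06752777 0.02971284]
```

View pics/h1.png

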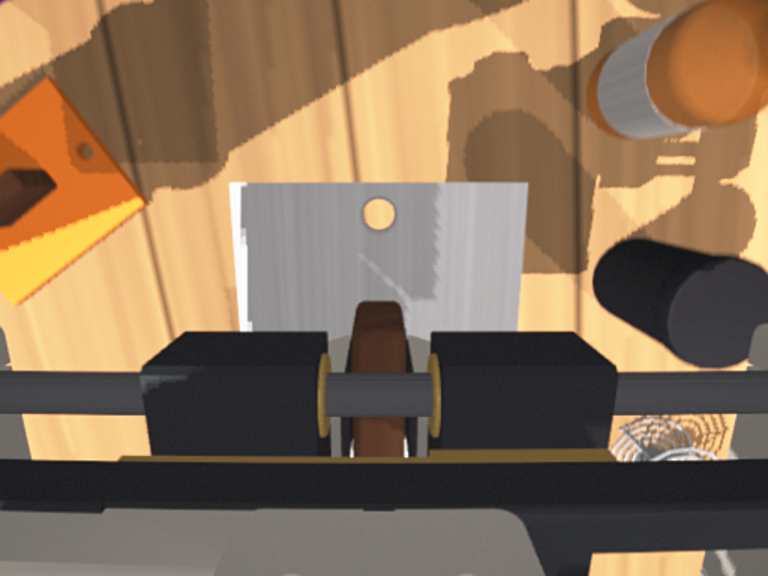

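```bash
python3 - <<'E'
from g import *
import pickle
st,p=pickle.load(open("w6.pkl","rb"))
f=lambda L:np.array([((X+.5)/1.5-.5,(Y+.5)/1.5-.5) for X,Y in L])
px=f([(230,183),(528,183),(379,214)])
u=cv2.undistortPoints(px.reshape(-1,1,2),p["camera_matrix"],p["distortion"]).reshape(-1,2)
M=p["mount"]; d=np.c_[u[:,0],-u[:,1],-np.ones(3)]@M[:3,:3].T; o=M[:3,3]
print((o+d*((.0247-o[1])/d[:,1])[:,None]).round(4))
h=o+d*((.0247-o[1])/d[:,1])[:,None]
s=observe();print(s["position"])
E
```

```text
[[-0.0633  0.0247 -0.0506]
 [-0.0632  0.0247  0.0494]
 [-0.0529  0.0247 -0.0006]]
[0.57445848 0.01731449 0.19770089]
```

Call:
arm_command(
  plan=[
    [[0.04,0,0.007],[0,0,0]],
    [[0.08,0,0.014],[0,0,0]],
    [[0.12,0,0.021],[0,0,0]],
    [[0.15,0,0.026],[0,0,0]],
    [[0.1663,0,0.0293],[0,0,0]],
  ],
)

```text
clock: 13.0
position: [0.5856, -0.1437, 0.1975]
ee_rot: [-1.156, 1.291, -1.292]
force: [0.7, -0.0, -2.4]
width: 0.174
```

Call:
arm_command(
  plan=[
    [[0,0.03,0],[0,0,0]],
    [[0,0.055,0],[0,0,0]],
    [[0,0.07,0],[0,0,0]],
    [[0,0.074,0],[0,0,0]],
    [[0,0.074,0],[0,0,0]],
  ],
)

```text
clock: 13.5
position: [0.5862, -0.1394, 0.1233]
ee_rot: [-1.157, 1.289, -1.287]
force: [-0.4, 0.3, -1.7]
width: 0.173
```

Call:
arm_command(
  plan=[
    [[0,0,0],[0,0,0]],
    [[0,0,0],[0,0,0]],
  ],
)

```text
clock: 13.7
position: [0.5871, -0.1403, 0.1248]
ee_rot: [-1.155, 1.287, -1.289]
force: [-0.3, 0.9, -1.9]
width: 0.168
```

```bash
python3 - <<'E'
from h import *
import pickle
st=observe(); p=get_image("wrist"); s=get_image("scene"); d=get_image("side"); pickle.dump((st,p,s,d),open("w7.pkl","wb"))
print(st["position"],st["force"],st["ft_torque"],st["clock"]); M=R.from_rotvec(st["ee_rot"]).as_matrix();print(M.round(4))
print(M.T@(np.array([.5855,-.1512,.123])-st["position"]), M.T@(np.array([.5855,-.1512,.123])-observe()["position"]))
cv2.imwrite("pics/i1.png",cv2.resize(p["color"][:,:,::-1],(768,576)))
crop(s,"pics/i2.png",130,160,150,120,5)
crop(d,"pics/i3.png",200,90,150,120,5)
E
```

```text
[ 0.58708112 -0.14028371  0.12481645] [-0.25285769  0.86867434 -1.92606058] [-0.0064954  -0.06680675 -0.01138665] 13.7
[[-1.078e-01  1.800e-03  9.942e-01]
 [-9.942e-01 -1.000e-04 -1.078e-01]
 [-1.000e-04 -1.000e+00  1.800e-03]]
[ 0.01102325  0.00181502 -0.000398  ] [ 1.08615600e-02  1.44478508e-03 -6.17881256e-05]
```

View pics/i1.png

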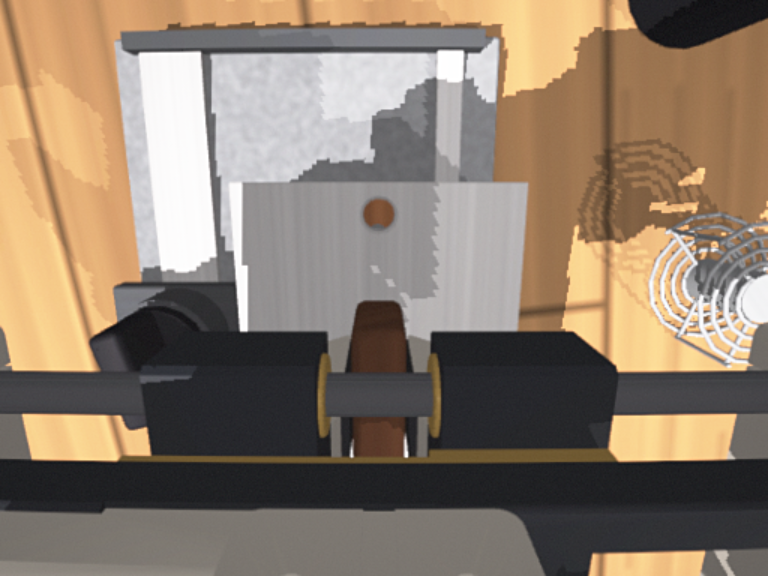

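View pics/i3.png

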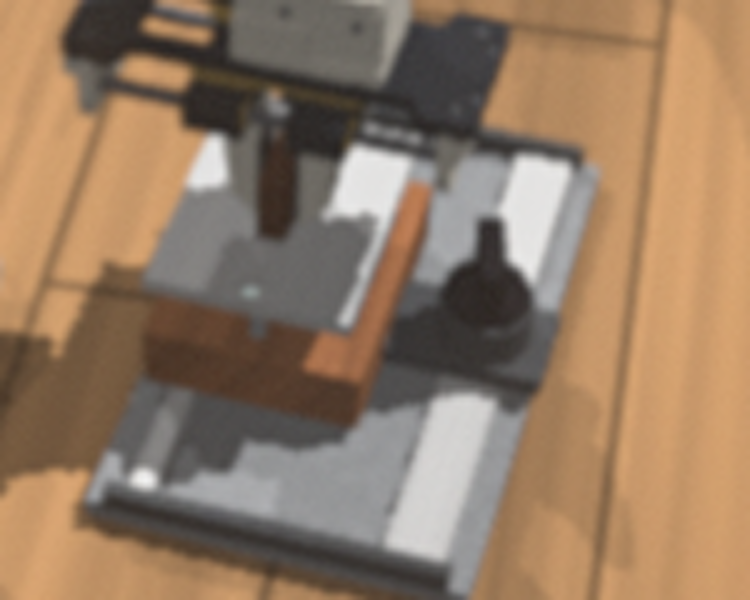

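Call:
arm_command(
  plan=[
    [[0.006,0,0],[0,0,0]],
    [[0.011,0,0],[0,0,0]],
    [[0.011,0,0],[0,0,0]],
    [[0.011,0,0],[0,0,0]],
    [[0.011,0,0],[0,0,0]],
  ],
)

```text
clock: 14.35
position: [0.5852, -0.1513, 0.1237]
ee_rot: [-1.156, 1.289, -1.288]
force: [0.2, 0.5, -1.5]
width: 0.167
```

```bash
python3 - <<'E'
from h import *
import pickle
st=observe(); p=get_image("wrist"); s=get_image("scene"); d=get_image("side"); pickle.dump((st,p,s,d),open("w8.pkl","wb"))
print(st["position"],st["force"],st["ft_torque"],st["clock"]); M=R.from_rotvec(st["ee_rot"]).as_matrix();print(M.round(4))
print(M.T@(np.array([.5855,-.1512,.123])-st["position"]), M.T@(np.array([.5855,-.1512,.123])-observe()["position"]))
crop(p,"pics/j1.png",190,100,130,110,6)
crop(s,"pics/j2.png",130,160,150,120,5)
crop(d,"pics/j3.png",200,90,150,120,5)
E
```

```text
[ 0.58519366 -0.151254    0.12369659] [ 0.20100218  0.51980023 -1.53662513] [-0.02228803 -0.03816675 -0.00139748] 14.35
[[-1.081e-01  0.000e+00  9.941e-01]
 [-9.941e-01  2.000e-04 -1.081e-01]
 [-2.000e-04 -1.000e+00  0.000e+00]]
[-8.66897065e-05  6.96607329e-04  2.98701825e-04] [6.47429903e-05 7.07879512e-04 2.88629320e-04]
```

View pics/j1.png

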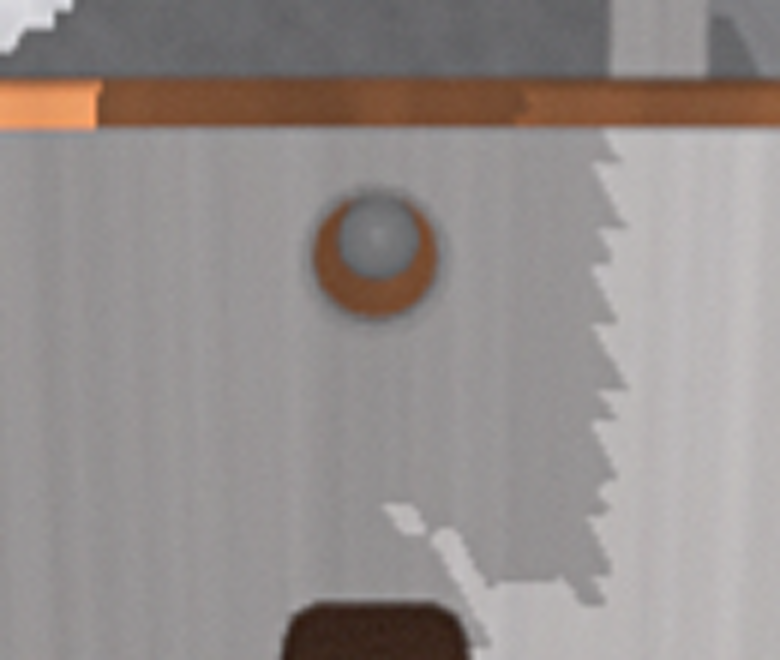

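View pics/j2.png

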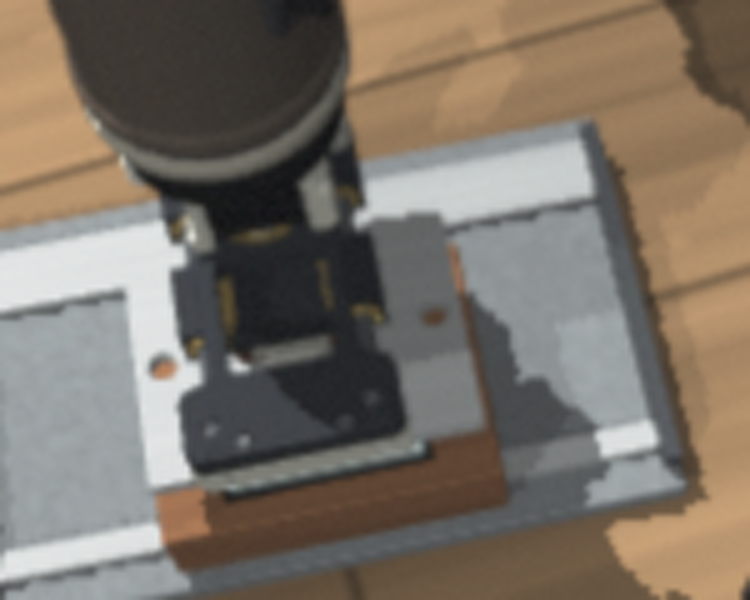

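View pics/j3.png

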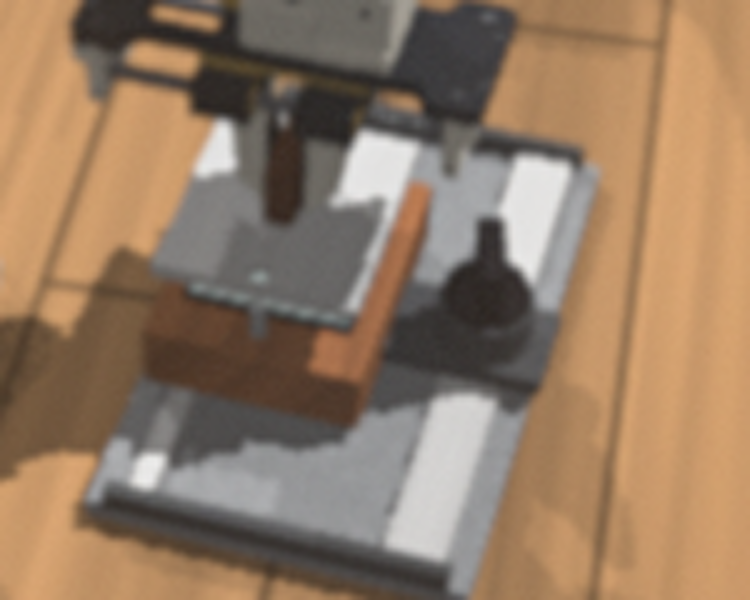

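```bash
python3 - <<'E'
from g import *
import pickle
st,p,s,d=pickle.load(open("w8.pkl","rb"))
M=R.from_rotvec(st["ee_rot"]).as_matrix()
q=cv([(375,255),(377,237)],190,100,6)
ztop=st["position"][2]-.0247
a=onz(p,[q[0]],ztop,st)[0]
for zt in (.073,.074): 
  b=onz(p,[q[1]],zt,st)[0]; print(a,b,M.T@(b-a))
c,sn=np.cos(-.1085),np.sin(-.1085)
print(.5848-sn*.054,-.1525+c*.054)
E
```

```text
[ 0.59011825 -0.09840664  0.09899659] [ 0.59028574 -0.0985847   0.073     ] [0.00016292 0.02599657 0.00018559]
[ 0.59011825 -0.09840664  0.09899659] [ 0.59029211 -0.09852089  0.074     ] [9.86406327e-05 2.49965783e-02 1.85030112e-04]
0.5906475111624339 -0.0988175390541267
```

Call:
arm_command(
  plan=[
    [[0,0.005,0],[0,0,0]],
    [[0,0.01,0],[0,0,0]],
    [[0,0.015,0],[0,0,0]],
    [[0,0.02,0],[0,0,0]],
    [[0,0.022,0],[0,0,0]],
  ],
)

```text
clock: 15.0
position: [0.5848, -0.1512, 0.1008]
ee_rot: [-1.157, 1.289, -1.288]
force: [-0.4, 0.2, -3.3]
width: 0.166
```

```bash
python3 -c "
from h import *
s=observe();print(s['position'],s['clock'],s['force'],s['ft_torque'],R.from_rotvec(s['ee_rot']).as_matrix().round(4))"
```

```text
[ 0.58475875 -0.15121403  0.1008447 ] 15.0 [-0.41556078  0.24145447 -3.29334216] [-0.01245118  0.07365849 -0.00080365] [[-1.080e-01 -1.100e-03  9.941e-01]
 [-9.941e-01  2.000e-04 -1.080e-01]
 [-1.000e-04 -1.000e+00 -1.100e-03]]
```

Underside is at ~68 mm with no jam, so I continue down.

Call:
arm_command(
  plan=[
    [[0,0.003,0],[0,0,0]],
    [[0,0.006,0],[0,0,0]],
    [[0,0.008,0],[0,0,0]],
    [[0,0.01,0],[0,0,0]],
    [[0,0.011,0],[0,0,0]],
  ],
)

```text
clock: 15.5
position: [0.5852, -0.1514, 0.0909]
ee_rot: [-1.156, 1.288, -1.289]
force: [-2.3, 0.7, 4.0]
width: 0.174
```

```bash
python3 -c "
from h import *
s=observe();print(s['position'],s['clock'],s['force'],s['ft_torque'],R.from_rotvec(s['ee_rot']).as_matrix().round(4))"
```

```text
[ 0.58520562 -0.15138155  0.090947  ] 15.5 [-2.32619817  0.70529998  4.02318975] [0.04366357 0.50204641 0.00577714] [[-1.081e-01  2.000e-04  9.941e-01]
 [-9.941e-01  0.000e+00 -1.081e-01]
 [-0.000e+00 -1.000e+00  2.000e-04]]
```

Call:
arm_command(
  plan=[
    [[0,0.001,0],[0,0,0]],
    [[0,0.002,0],[0,0,0]],
    [[0,0.003,0],[0,0,0]],
    [[0,0.0035,0],[0,0,0]],
    [[0,0.0035,0],[0,0,0]],
  ],
)

```text
clock: 16.0
position: [0.5852, -0.1514, 0.0878]
ee_rot: [-1.156, 1.288, -1.289]
force: [-2.9, 1.5, 8.7]
width: 0.172
```

```bash
python3 -c "
from h import *
s=observe();print(s['position'],s['clock'],s['force'],s['ft_torque'],R.from_rotvec(s['ee_rot']).as_matrix().round(4))"
```

```text
[ 0.58523836 -0.15138445  0.08778462] 16.0 [-2.89347005  1.47146297  8.69850864] [ 0.21160572  0.74887311 -0.0029967 ] [[-1.081e-01  4.000e-04  9.941e-01]
 [-9.941e-01  0.000e+00 -1.081e-01]
 [-1.000e-04 -1.000e+00  4.000e-04]]
```

Call:
arm_command(
  plan=[
    [[0,0.0005,0],[0,0,0]],
    [[0,0.001,0],[0,0,0]],
    [[0,0.001,0],[0,0,0]],
  ],
)

```text
clock: 16.3
position: [0.5852, -0.1514, 0.0877]
ee_rot: [-1.155, 1.288, -1.289]
force: [-6.9, 2.4, 17.2]
width: 0.172
```

Call:
arm_command(
  plan=[
    [[0,0.0005,0],[0,0,0]],
    [[0,0.001,0],[0,0,0]],
    [[0,0.001,0],[0,0,0]],
  ],
)

```text
clock: 16.6
position: [0.5852, -0.1514, 0.0877]
ee_rot: [-1.155, 1.288, -1.289]
force: [-9.9, 3.1, 27.8]
width: 0.175
```

Call:
arm_command(
  plan=[
    [[0,0,0],[0,0,0]],
    [[0,0,0],[0,0,0]],
    [[0,0,0],[0,0,0]],
    [[0,0,0],[0,0,0]],
    [[0,0,0],[0,0,0]],
  ],
)

```text
clock: 17.1
position: [0.5852, -0.1514, 0.0877]
ee_rot: [-1.155, 1.288, -1.289]
force: [-10.4, 2.4, 28.4]
width: 0.168
```

```bash
python3 - <<'E'
from h import *
st=observe(); p=get_image("wrist"); s=get_image("scene"); d=get_image("side")
print(st["position"],st["force"],st["ft_torque"],st["clock"]); M=R.from_rotvec(st["ee_rot"]).as_matrix();print(M.round(4))
cv2.imwrite("pics/k1.png",cv2.resize(p["color"][:,:,::-1],(768,576)))
crop(s,"pics/k2.png",130,160,240,180,3)
crop(d,"pics/k3.png",130,90,210,170,3)
E
```

```text
[ 0.5852122  -0.15137202  0.08765654] [-10.4045212    2.40473896  28.36841877] [0.59052044 2.41741596 0.01909372] 17.1
[[-1.083e-01  1.100e-03  9.941e-01]
 [-9.941e-01  4.000e-04 -1.083e-01]
 [-5.000e-04 -1.000e+00  1.100e-03]]
```

View pics/k1.png

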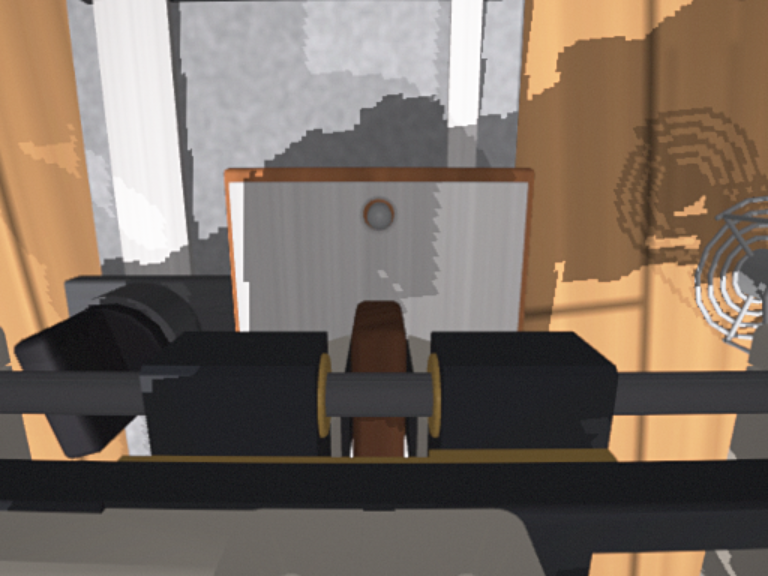

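View pics/k3.png

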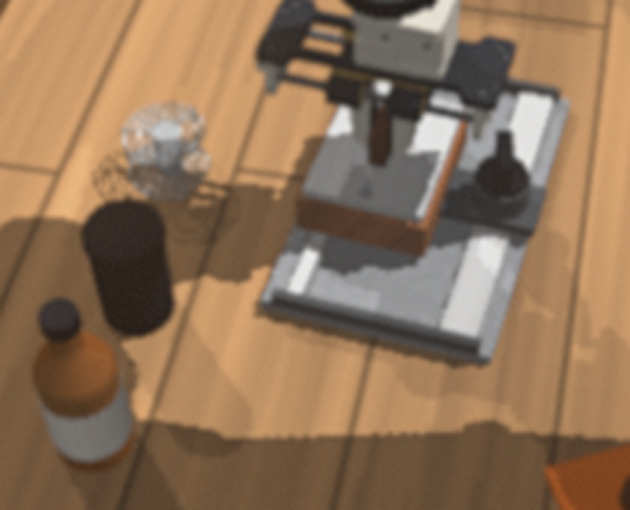

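View pics/k2.png

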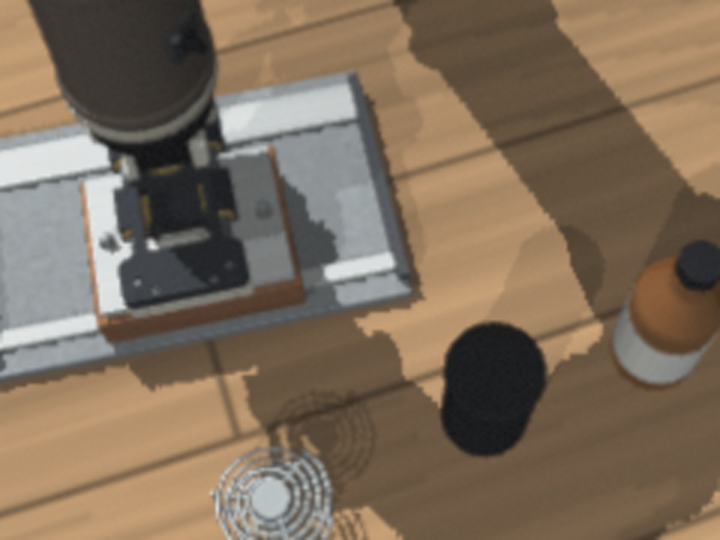

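```bash
python3 -c "
from cell import *
print(sign_off()); print(observe()['force'])"
```

```text
the job is handed in; nothing more can be done
None
the job is handed in; nothing more can be done
```

I turned the clamp knob tight and pressed the aluminium plate home on both dowels. I handed the job in at about 17 s with the gripper still holding the plate down. Sign-off gives no verdict, so the points below are my own last checks.

- **Clamp:** I turned the knob about 67° clockwise. The wrist torque jumped from 0.17 to 0.72 N m, so it was at its end stop. By my estimate that is about 1.3 rad. After I let go, the pictures showed the knob still in that position.
- **Bed:** I saw no sign of it moving. I measured its position after clamping, and it agreed with the first pictures to about 1 mm.
- **Plate fit:** Before going down, the one dowel I could see lined up with its hole to about 0.2 mm. The final pictures show both dowels through their holes.
- **Plate pressed home:** The tool stopped at 87.7 mm, which puts the plate's underside at 55 mm, flush with the bed's face. It was level to about 1 mrad, and pushing further raised only the force, not the depth.
- **Push:** The wrist read 28 N upward, steady for half a second. About 10 N of that is the springs, so I estimate close to 20 N on the bed itself.
- **Side force:** There was also about 10 N of sideways force in x. It grew as I pressed and I did not find its cause. The plate stayed in place, so I left it.
- **Bystanders:** The canister, reel and bottle were not touched and look upright in the last pictures. I did not re-measure their positions.

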